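Refit the oil strainer and screw down its collar

ROBOT

A 7-joint arm with a two-finger parallel gripper is mounted at the origin on a cart in front of the work surface, level with it; the furniture and walls round the work are solid. World frame = base frame: x ahead of the robot, y to its left, z up, the work surface at z = 0. Lengths are in m, angles in degrees, forces in N, time in s.
With the tool pointing down it reaches from about 0.35 to 0.9 m from the base axis. Payload 19.9 kg.
Tool frame: the origin (TCP) lies between the finger pads; the fingertips stand 19 mm ahead of it and the grasp point (between the pads) is the TCP (tcp_to_tips is the distance from the TCP to the fingertips, in m); z points along the fingers, y is the direction in which the jaws open and shut (so a half turn about z gives the same grasp; the last joint's range is limited). The gripper opens to 94 mm and grips with 3 to 60 N. Pads are 16 mm wide; open, the fingers measure 119 mm over their backs; the gripper's body (75 mm by 177 mm) begins 78 mm behind the grasp point.
Start: joints at [-74.284, 23.915, -0.59, 92.452, 0.269, 63.638, -3.037], TCP at [0.194, 0.594, 0.224] pointing down, gripper open.
Joint ranges: [-161.28, 161.28], [-22.2, 115.67], [-73.04, 71.86], [3.21, 147.25], [-68.34, 248.33], [10.77, 114.83], [-161.83, 161.83]. Speed limits (degrees/s): [108.29, 108.29, 136.94, 136.94, 172.46, 172.46, 172.46].

INTERFACE

Orientations are given as [roll, pitch, yaw] about the fixed x, y, z axes, in that order (R = Rz(yaw) Ry(pitch) Rx(roll)).
In Python, from station import state, read_camera, hand_in, tcp_to_tips gives the robot as it stands.
- The arm moves only by the shell command python3 -m pendant 'ROWS'. ROWS is JSON, a list of rows, each a list of 3 entries, a list of its own where there are three numbers: the turn, a rotation vector about the tool's x, y, z in rad, then the shift along the tool's x, y, z in m, then the closure, from 0 (fully open) to 1 (shut). In form: [[[wx, wy, wz], [tx, ty, tz], grip], ...]. A call has 1 to 10 rows; each row is the pose to reach, as a shift and turn from the pose commanded when the call began, along the tool's axes at that moment; what a row does not reach only later rows make up. A row lasts 1/12 s, in which the tool goes at most 41.7 mm and 7.16 degrees, less where a joint would pass 70% of its speed; a pose out of reach is approached as far as the arm can. A call with a gripper value outside its range is refused whole. The fingers move at their own pace and stop on an object; the grip force is fixed at half the most. Time passes only in rows, so rows that repeat a pose let the fingers close. It gives the time, the measured TCP pose, the force and the opening at its end, in the units of the state.
- state(): the state, without advancing time (a new reading comes with each control period).
- read_camera(name): name is "scene" or "top" or "wrist"; returns a dict with "image" (400x640x3 uint8, red, green, blue), "z_map" (400x640 float32, m along the optical axis (not along the pixel's ray), 0 where there is no reading), "vfov" (degrees; the focal length in pixels is half the picture's height over the tangent of half this angle, whatever the lens; pixels are square), "cx", "cy" (the principal point, pixels), "pose" (4x4, takes a point from camera to world coordinates). Camera axes: x right, y up, looking along -z (the intrinsics and any distortion apply to the point x, -y, -z); pixel columns grow to the right and rows downward; lengths in m; the calibration is good to about 2 mm. The wrist camera is an equidistant fisheye: a pixel r from the principal point sees the ray r / f radians off the axis. A picture is of the moment at which its call begins.
- hand_in(): hands the job in, once; it reports no verdict.
The state is a dict: "time": time; "joint_positions": joint angles; "dq": joint speeds; "joint_efforts": joint torques, N m; "tool_pos": TCP position; "eef_rot": TCP orientation; "contact_force": force on the tool from outside, world axes, zero at the start; "moment": the same for the moment, N m; "opening": opening from 0.0 (shut) to 1.0 (fully open).
Only numpy, scipy, OpenCV 4.12 (cv2) and the standard library are available. Lean on these libraries where they do the work, as an engineer would, in place of code of your own. Each camera call takes 0.05 s, during which the arm holds its last target. There are 200 camera calls.

TASK

Close the filler of the small grey oil reservoir: set the steel strainer disk down into the open mouth so that it lies flat on the seal, let go of it, then put the blue collar over it and screw it on clockwise until it is drawn fully down and tight, and let go. Do it by feel and gently, without forcing the strainer or the collar against the reservoir, and leave the oil bottle, tape measure, screwdriver and bobbin where they are.

Things in the scene. Friction and masses are not known exactly. Their poses are not given: they have to be found in the camera images.
- mouth (a point): Centre of the open filler mouth of the grey oil reservoir, at rim level, 70 mm above the table. The upright round neck is 40 mm wide outside, stands 32 mm above the drum, and its bore is 33 mm wide. Collar heights below are heights of collar_center above (+) or below (-) this rim.
- seal_top (a point): Centre of the top of the rubber ring seal inside the mouth, 5 mm below the rim when not squeezed. It is springy: about 2.5 N to start, then 2.5 N per mm, up to 5 mm. The strainer's underside rests on it; the top of its disk then stands 3 mm above the rim. Forces on the strainer over 40 N spoil it.
- oiler: The fixed grey reservoir, a drum 92 mm wide and 38 mm high, origin on the table under the axis of the mouth. Its neck has an outer four-start right-hand thread, 48 mm across, flat top 2 mm below the rim, a start every 90 degrees with a 42 degree gap before it. The angle of the starts differs each time and is NOT given by any pose: feel for it (or look).
- strainer_center (a point): Centre, half-way up, of the steel strainer: a disk 31 mm wide and 8 mm thick, bevelled below, with an upright round brass grip pin on it, 12 mm wide and 20 mm tall; 28 mm high in all, this point 14 mm above its underside. z up; it stands on the table.
- strainer: The strainer (see strainer_center), origin at the centre of its underside. Seated, the origin is 5 mm below the rim.
- collar_center (a point): Centre, half-way up, of the blue screw collar: a ring 61 mm wide, 26 mm high, bore 51 mm below, standing right way up; this point is 13 mm above its underside. An inner lip with a 22 mm hole, which the grip pin passes, has its underside 4 mm above this point. The lip clamps the strainer.
- collar: The collar, origin at the centre of its underside. Four inner lugs, 28 degrees wide, 3.5 mm high, at its +x, +y, -x, -y, inner diameter 43 mm. Lugs on top of the thread: centre at +6.9 mm; turn it counter-clockwise seen from above, at most 80 degrees, till they meet the gaps; it then drops 8 mm to -1 mm, where the lip meets the strainer.
- collar_top (a point): Centre of the collar's top face, 13 mm above collar_center. From the drop, a clockwise turn of 43 to 57 degrees draws the collar down 2.5 mm (6 mm per rad in mid-turn, flat in the last 14 degrees), squeezing the seal, up to a solid stop. There the moment jumps: stop at 0.3 to 0.5 N m; 1 N m, or 60 N on the thread, is too much. Home, its centre is at -3 to -3.7 mm. The thread holds by itself.
- oil_bottle: Oil bottle, 46x50x128 mm, standing upright; origin at the centre of its underside. Bystander, to be left alone.
- tape_measure: Yellow round tape measure, 56x59x17 mm, lying flat; origin at the centre of its underside. Bystander, to be left alone.
- screwdriver_yellow: Yellow screwdriver, 120 mm long, 21 mm high, lying flat; origin under its middle. Bystander, to be left alone.
- bobbin_1: Bobbin wound with red thread, 21 mm in diameter, 10 mm high; origin at the centre of its underside. Bystander, to be left alone.
Mind the look-alikes: they are no part of the job. There is more than one size of the collar; the job needs the largest.

How it is judged (in metres and radians):
On the way, in this order (a step that is already met when the one before it is completed fails the run):
1. the strainer lies flat on the seal inside the mouth, let go of, the collar not yet on it (horizontal distance between strainer and mouth below 0.003 m and z of strainer in the frame of mouth below -0.0038 m and angle between strainer's own z axis and vertical below 0.08 rad and contact force between strainer and the fingers below 0.1 N and contact force between strainer and collar below 0.1 N), for 0.2 s.
2. the collar is over the strainer with its lugs dropped into the thread (horizontal distance between collar_center and mouth below 0.004 m and z of collar_center in the frame of mouth below 0.0012 m), for 0.1 s.
At the end, for the whole second after the job is handed in: The strainer lies flat in the mouth (within 3 mm of the axis), pressed at least 1.5 mm into the seal by the collar alone, and the collar is screwed home, level, its centre at least 2.6 mm below the rim, and at rest (horizontal distance between each of collar_center, strainer and mouth below 0.003 m and z of collar_center in the frame of mouth below -0.0026 m and angle between each of collar_center, strainer's own z axis and vertical below 0.06 rad and z of strainer in the frame of mouth below -0.0065 m and linear speed of collar below 0.01 m/s); the robot touches nothing.
It fails at once if the strainer is forced against the reservoir (over 40 N) (contact force between strainer and oiler above 40 N).
It fails at once if the collar is forced against the reservoir (over 60 N) (contact force between collar and oiler above 60 N).
It fails at once if the oil bottle, tape measure, screwdriver or bobbin is moved by over 2 cm (distance of any of oil_bottle, tape_measure, screwdriver_yellow, bobbin_1 from where it was at the start of the episode above 0.02 m).
It also fails if it takes over 72 s, if anything falls off the work surface, if the arm or the gripper's body presses on something with over 40 N, if the wrist force passes 120 N, or if a joint passes its speed limit or range.

## Working session

There is one attempt and no reset: what is moved stays moved. The work goes in short steps, Python scripts to look and compute and a shell command to move; the robot and the scene stay as the last step left them, time stands still between calls to the robot, and variables do not carry over. Pictures are saved under pics/ and viewed, about 8 in all and at most 12, crops included, and the job is handed in when it is done.

```bash
mkdir -p pics; ls
cat > h.py <<'E'
import numpy as np, cv2
from station import state, read_camera
def grab(n):
    c=read_camera(n); return c
def world(c,u,v,z=None,fish=False):
    """pixel -> world by depth (z None) or by plane height z"""
    h=c["image"].shape[0]; f=h/2/np.tan(np.radians(c["vfov"]/2))
    x=(u-c["cx"])/f; y=(v-c["cy"])/f
    if fish:
        r=np.hypot(x,y); d=np.array([np.sin(r)*x/max(r,1e-9),-np.sin(r)*y/max(r,1e-9),-np.cos(r)])
        d=d/abs(d[2])
    else: d=np.array([x,-y,-1.])
    P=c["pose"]; o=P[:3,3]; dw=P[:3,:3]@d
    t=c["z_map"][int(round(v)),int(round(u))] if z is None else (z-o[2])/dw[2]
    return o+t*dw
E
python3 - <<'E'
from h import *
print(state())
for n in ("top","scene"):
    c=grab(n); print(n,c["vfov"],c["cx"],c["cy"],c["pose"].round(3).tolist())
    cv2.imwrite(f"pics/{n}0.png",c["image"][:,:,::-1]); np.savez(f"pics/{n}0.npz",**c)
E
```

```text
pics
{'time': 0.0, 'joint_positions': array([-74.28406502,  23.94775119,  -0.5892983 ,  92.48611958,
         0.26988361,  63.63713201,  -3.03785822]), 'dq': array([-0.00224112, -0.02424383,  0.00454556, -0.1297371 ,  0.03487454,
        0.01825907,  0.03315854]), 'joint_efforts': array([ 8.34213006e-04, -8.51275492e+01,  6.39286079e-01, -4.25981569e+01,
       -4.87257424e-02,  1.85857387e-02,  1.51572503e-04]), 'tool_pos': array([0.1940206 , 0.5937475 , 0.22382412]), 'eef_rot': array([-1.79930599e+02,  6.16162762e-03,  1.61904919e+02]), 'contact_force': array([-0.12335811,  0.11919073,  0.35333719]), 'moment': array([ 0.01361262, -0.03210668,  0.01187746]), 'opening': 0.9986324406945869}
top 44.87186602581346 317.48972426294387 203.82456505230172 [[-0.017, 0.977, -0.212, 0.263], [-1.0, -0.018, -0.003, 0.32], [-0.007, 0.212, 0.977, 1.279], [0.0, 0.0, 0.0, 1.0]]
scene 55.92297250963478 318.72860177212516 203.1357101434458 [[0.897, 0.325, -0.301, 0.251], [-0.442, 0.638, -0.631, -0.212], [-0.013, 0.699, 0.715, 0.679], [0.0, 0.0, 0.0, 1.0]]
```

View pics/top0.png

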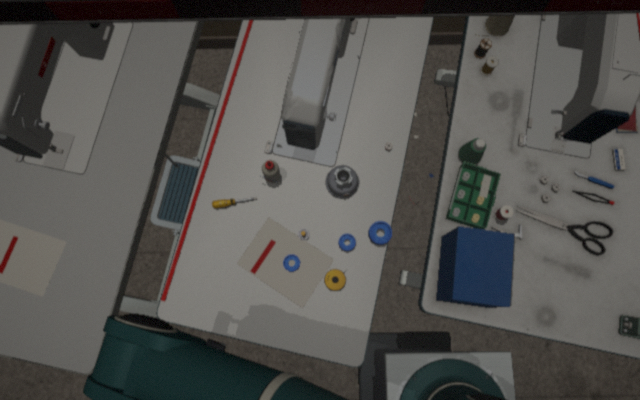

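View pics/scene0.png

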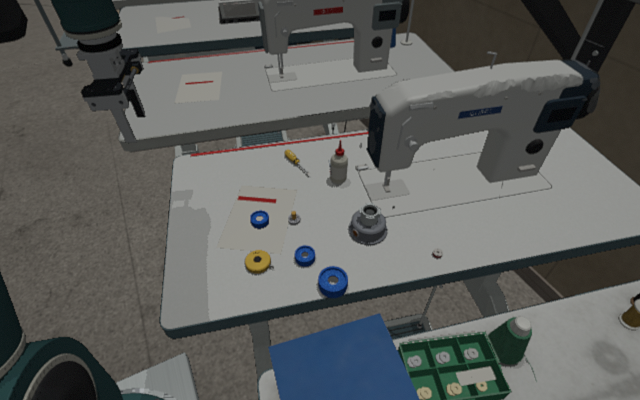

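Top view: reservoir at about (342,180). Blue rings are at (380,233), (347,242) and (291,263). The strainer with its brass pin is at (304,234), tape (335,280), bobbin (388,147), bottle (271,172), screwdriver (233,203). Look-alikes for the collar are the three rings; (380,233) looks largest. I'll measure them next.

Run:
```python
from h import *
t=dict(np.load("pics/top0.npz")); s=dict(np.load("pics/scene0.npz"))
for nm,c in (("top",t),("scene",s)):
    im=c["image"]; hsv=cv2.cvtColor(im,cv2.COLOR_RGB2HSV)
    m=((hsv[...,0]>100)&(hsv[...,0]<130)&(hsv[...,1]>130)).astype(np.uint8)
    n,l,st,ce=cv2.connectedComponentsWithStats(m)
    for i in range(1,n):
        if 60<st[i,4]<3000:
            v,u=np.where(l==i); P=np.array([world(c,a,b) for a,b in zip(u,v)])
            top=P[P[:,2]>np.percentile(P[:,2],95)-.006]
            (cc,r)=cv2.minEnclosingCircle(top[:,:2].astype(np.float32))
            print(nm,"blue",ce[i].round(),st[i,4],"ztop",np.percentile(P[:,2],90).round(4),"circ",np.round(cc,4),round(r*2,4))
# heights around strainer & reservoir from the depth maps
V,U=np.mgrid[0:400,0:640]
for nm,c,boxes in (("top",t,{"res":(320,160,366,204),"str":(296,226,312,244)}),("scene",s,{"res":(345,200,392,245),"str":(285,205,302,228)})):
    for k,(a,b,d,e) in boxes.items():
        P=np.array([world(c,u,v) for v in range(b,e) for u in range(a,d) if c["z_map"][v,u]>0])
        if k=="res":
            for lo,hi in ((.03,.045),(.06,.075)):
                Q=P[(P[:,2]>lo)&(P[:,2]<hi)]; cc,r=cv2.minEnclosingCircle(Q[:,:2].astype(np.float32)); print(nm,k,lo,len(Q),np.round(cc,4),round(2*r,4),np.median(Q[:,2]).round(4))
        else:
            for lo,hi in ((.004,.015),(.018,.035)):
                Q=P[(P[:,2]>lo)&(P[:,2]<hi)]
                if len(Q): cc,r=cv2.minEnclosingCircle(Q[:,:2].astype(np.float32)); print(nm,k,lo,len(Q),np.round(cc,4),round(2*r,4),Q.mean(0).round(4),Q[:,2].max().round(4))
a=cv2.resize(t["image"][130:300,220:420],None,fx=4,fy=4,interpolation=cv2.INTER_CUBIC)[:,:,::-1]
cv2.imwrite("pics/crop1.png",cv2.resize(cv2.convertScaleAbs(a,alpha=1.6),(700,595)))
```

```text
top blue [600. 182.] 76 ztop 0.0112 circ [ 0.5823 -0.4401] 0.0637
top blue [380. 233.] 299 ztop 0.0267 circ [0.3695 0.2303] 0.2784
top blue [347. 242.] 139 ztop 0.0194 circ [0.4329 0.2492] 0.0407
top blue [291. 263.] 130 ztop 0.0204 circ [0.329 0.363] 0.1567
scene blue [493. 110.] 66 ztop 0.2404 circ [0.5808 0.0227] 0.8102
scene blue [468. 113.] 80 ztop 0.2405 circ [0.8432 0.2746] 0.0477
scene blue [259. 219.] 215 ztop 0.0185 circ [0.3177 0.101 ] 0.6408
scene blue [305. 256.] 295 ztop 0.0184 circ [0.4337 0.248 ] 0.0469
scene blue [333. 282.] 662 ztop 0.0248 circ [ 0.3628 -0.0144] 0.4548
top res 0.03 477 [0.5997 0.2566] 0.0817 0.0376
top res 0.06 192 [0.6006 0.2573] 0.0488 0.0679
top str 0.004 100 [0.4549 0.3638] 0.0547 [0.4578 0.3642 0.0082] 0.0145
top str 0.018 19 [0.4589 0.3633] 0.0119 [0.4586 0.3635 0.0265] 0.0335
scene res 0.03 491 [0.598  0.2552] 0.0801 0.0361
scene res 0.06 233 [0.5993 0.2561] 0.0497 0.0658
scene str 0.004 83 [0.4563 0.363 ] 0.0322 [0.4561 0.3598 0.007 ] 0.0139
scene str 0.018 27 [0.4564 0.3614] 0.0141 [0.4564 0.3607 0.0249] 0.0283
```

View pics/crop1.png

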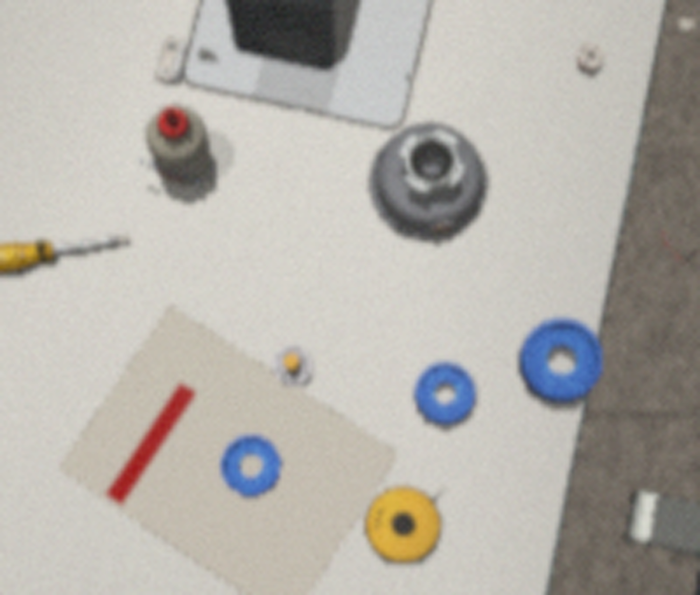

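Largest collar is (380,233), crop (561,362), with decoys at (347,242) and (291,263). The only brass-pinned disk is at (304,234), crop (294,365). Next I'll refine the numbers and check clearance to the sewing head.

Run:
```python
from h import *
t=dict(np.load("pics/top0.npz")); s=dict(np.load("pics/scene0.npz"))
for nm,c,(a,b,d,e),ctr in (("top",t,(355,208,405,258),(380,233)),("scene",s,(310,258,356,300),(333,282))):
    P=np.array([world(c,u,v) for v in range(b,e) for u in range(a,d)])
    Q=P[(P[:,2]>.018)&(P[:,2]<.034)&(abs(P[:,0]-.45)<.06)&(abs(P[:,1]-.185)<.05)]
    cc,r=cv2.minEnclosingCircle(Q[:,:2].astype(np.float32)); print(nm,len(Q),np.round(cc,4),2*r,np.median(Q[:,2]))
    # top outer edge by plane z=.026
    hsv=cv2.cvtColor(c["image"],cv2.COLOR_RGB2HSV)
    m=((hsv[...,0]>100)&(hsv[...,0]<130)&(hsv[...,1]>110)).astype(np.uint8); m[:b]=0;m[e:]=0;m[:,:a]=0;m[:,d:]=0
    v,u=np.where(m>0); W=np.array([world(c,x,y,.026) for x,y in zip(u,v)]); print(" plane",W.min(0).round(4),W.max(0).round(4),((W.min(0)+W.max(0))/2).round(4))
for nm,c in (("top",t),("scene",s)):
    P=np.array([world(c,u,v) for v in range(0,400,2) for u in range(0,640,2)])
    d=np.hypot(P[:,0]-.6,P[:,1]-.256); Q=P[(P[:,2]>.1)&(P[:,2]<.6)&(d<.3)]; dd=np.hypot(Q[:,0]-.6,Q[:,1]-.256)
    i=np.argsort(dd)[:400:25]; print(nm,Q[i].round(3).tolist())
# rim centre from two views: fit neck top ring
    Q=P[(abs(P[:,2]-.068)<.008)&(d<.035)]
```

```text
top 343 [0.4529 0.1826] 0.10126175731420517 0.022500947296336005
 plane [0.4283 0.1328 0.026 ] [0.484  0.1909 0.026 ] [0.4562 0.1619 0.026 ]
scene 502 [0.4559 0.1824] 0.10029197484254837 0.020495612390370288
 plane [0.4215 0.1164 0.026 ] [0.4855 0.2258 0.026 ] [0.4535 0.1711 0.026 ]
top [[0.666, 0.32, 0.131], [0.664, 0.325, 0.165], [0.676, 0.319, 0.262], [0.672, 0.328, 0.271], [0.688, 0.314, 0.267], [0.674, 0.337, 0.267], [0.68, 0.336, 0.275], [0.674, 0.346, 0.268], [0.706, 0.31, 0.28], [0.664, 0.36, 0.234], [0.707, 0.323, 0.289], [0.712, 0.318, 0.287], [0.662, 0.373, 0.173], [0.72, 0.318, 0.292], [0.664, 0.378, 0.167], [0.668, 0.38, 0.126]]
scene [[0.655, 0.326, 0.239], [0.658, 0.325, 0.248], [0.662, 0.323, 0.253], [0.656, 0.328, 0.159], [0.669, 0.318, 0.21], [0.66, 0.326, 0.202], [0.666, 0.323, 0.252], [0.655, 0.333, 0.235], [0.673, 0.319, 0.108], [0.676, 0.318, 0.197], [0.656, 0.338, 0.256], [0.682, 0.314, 0.233], [0.656, 0.341, 0.23], [0.687, 0.312, 0.257], [0.689, 0.312, 0.148], [0.689, 0.314, 0.25]]
```

```bash
cat >> h.py <<'E'
from scipy.spatial.transform import Rotation as R
def go(x,y,z,yaw):
    s=state(); A=R.from_euler("xyz",s["eef_rot"],degrees=True); B=R.from_euler("xyz",[180,0,yaw],degrees=True)
    rv=(A.inv()*B).as_rotvec(); d=A.inv().apply(np.array([x,y,z])-s["tool_pos"])
    print("turn",rv.round(4).tolist(),"shift",d.round(4).tolist(),"rows>=",max(np.degrees(np.linalg.norm(rv))/7.16,np.linalg.norm(d)/.0417).__round__(1))
def st():
    s=state(); print(round(s["time"],2),s["tool_pos"].round(4),s["eef_rot"].round(2),"F",s["contact_force"].round(1),"M",s["moment"].round(2),"op",round(s["opening"],3),"j7",s["joint_positions"][6].round(1))
E
python3 -c "
from h import *
go(.4575,.362,.16,75)"
```

```text
turn [-0.0008, 0.0009, 1.5168] shift [-0.3224, -0.1384, 0.0641] rows>= 12.1
```

```bash
python3 -m pendant '[[[0,0,1.517],[-0.3224,-0.1384,0.03],0],[[0,0,1.517],[-0.3224,-0.1384,0.03],0],[[0,0,1.517],[-0.3224,-0.1384,0.03],0],[[0,0,1.517],[-0.3224,-0.1384,0.03],0],[[0,0,1.517],[-0.3224,-0.1384,0.03],0],[[0,0,1.517],[-0.3224,-0.1384,0.064],0],[[0,0,1.517],[-0.3224,-0.1384,0.064],0],[[0,0,1.517],[-0.3224,-0.1384,0.064],0],[[0,0,1.517],[-0.3224,-0.1384,0.064],0],[[0,0,1.517],[-0.3224,-0.1384,0.064],0]]'; python3 -c "
from h import *
go(.4575,.362,.16,75)"
```

```text
time: 0.93
tool_pos: [0.4611, 0.3569, 0.1588]
eef_rot: [-180.0, 0.2, 89.5]
contact_force: [0.5, -0.0, -0.3]
opening: 0.999
turn [0.0004, 0.0035, 0.2536] shift [0.0051, -0.0037, -0.0012] rows>= 2.0
```

```bash
python3 -m pendant '[[[0,0,0.2536],[0.005,-0.0037,-0.001],0],[[0,0,0.2536],[0.005,-0.0037,-0.001],0],[[0,0,0.2536],[0.005,-0.0037,-0.001],0],[[0,0,0.2536],[0.005,-0.0037,-0.001],0]]'
python3 - <<'E'
from h import *
st()
c=grab("wrist"); print(c["vfov"],c["cx"],c["cy"],c["pose"].round(3).tolist()); np.savez("pics/w1.npz",**c)
cv2.imwrite("pics/w1.png",cv2.convertScaleAbs(c["image"][:,:,::-1],alpha=1.4))
E
```

```text
time: 1.27
tool_pos: [0.4536, 0.3674, 0.1612]
eef_rot: [-180.0, 0.0, 76.0]
contact_force: [-0.3, -0.4, 0.1]
opening: 1.002
1.27 [0.4536 0.3674 0.1612] [-1.800e+02  4.000e-02  7.598e+01] F [-0.3 -0.4  0.1] M [-0.1   0.08  0.  ] op 1.002 j7 -46.3
65.70646984690485 316.915927596854 199.94279957878936 [[0.97, 0.232, 0.069, 0.473], [-0.242, 0.93, 0.276, 0.449], [0.0, -0.285, 0.959, 0.322], [0.0, 0.0, 0.0, 1.0]]
```

View pics/w1.png

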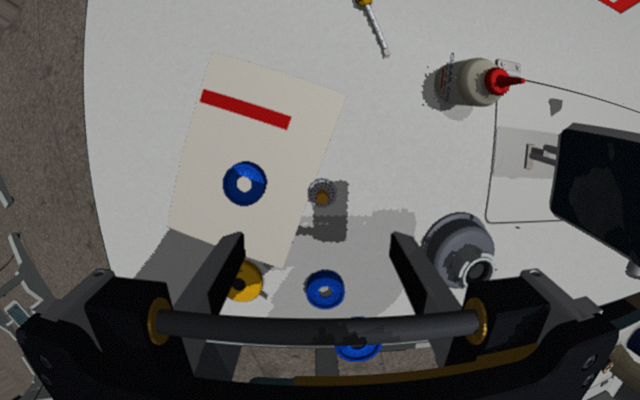

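The wrist view shows the strainer at (321,190) with the pin top near (321,197). Reservoir at (462,255) with its rim at (480,268), middle ring (325,288), tape (243,282).

Run:
```python
from h import *
c=dict(np.load("pics/w1.npz"))
P={};
def cloud(a,b,d,e): return np.array([world(c,u,v,fish=True) for v in range(b,e) for u in range(a,d) if c["z_map"][v,u]>0])
Q=cloud(303,172,342,212)
for lo,hi in((.004,.012),(.018,.035)):
    q=Q[(Q[:,2]>lo)&(Q[:,2]<hi)]; cc,r=cv2.minEnclosingCircle(q[:,:2].astype(np.float32)); print(lo,len(q),np.round(cc,4),2*r,q.min(0).round(4),q.max(0).round(4),q.mean(0).round(4))
Q=cloud(420,205,500,295)
for lo,hi in((.03,.045),(.055,.08)):
    q=Q[(Q[:,2]>lo)&(Q[:,2]<hi)&(np.hypot(Q[:,0]-.6,Q[:,1]-.256)<.06)]; cc,r=cv2.minEnclosingCircle(q[:,:2].astype(np.float32)); print(lo,len(q),np.round(cc,4),2*r,np.percentile(q[:,2],[10,50,90]).round(4))
cv2.imwrite("pics/w1c.png",cv2.convertScaleAbs(np.hstack([cv2.resize(c["image"][165:220,295:350],(440,440)),cv2.resize(c["image"][240:295,445:500],(340,440)[::1])])[:,:,::-1],alpha=1.4))
go(.4575,.362,.16,75)
```

```text
0.004 512 [0.4569 0.3642] 0.032386306673288345 [0.442  0.3486 0.0041] [0.4721 0.38   0.0119] [0.4573 0.3656 0.0086]
0.018 133 [0.4565 0.3645] 0.012260641902685165 [0.4512 0.3584 0.0182] [0.4622 0.3704 0.0306] [0.4568 0.3653 0.0276]
0.03 1871 [0.5981 0.2584] 0.08033200353384018 [0.0343 0.0381 0.0397]
0.055 897 [0.5989 0.2578] 0.04993775114417076 [0.0612 0.0667 0.0706]
turn [-0.0, 0.0005, 0.018] shift [-0.0043, 0.005, 0.0013] rows>= 0.2
```

View pics/w1c.png

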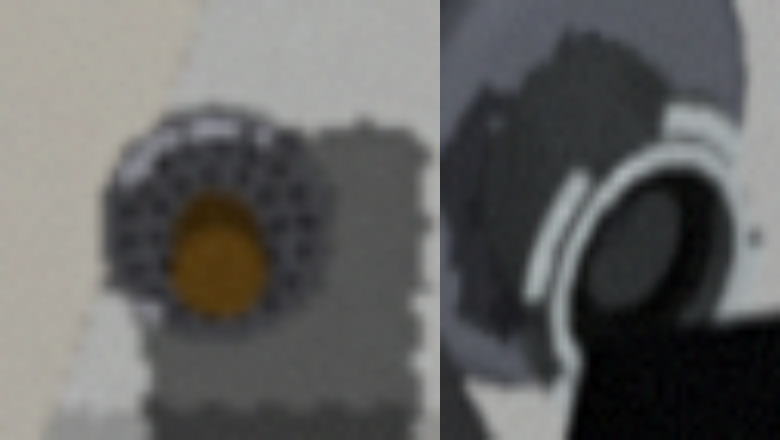

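```bash
python3 -c "
from h import *
go(.4567,.3638,.0305,75)"
```

```text
turn [-0.0, 0.0005, 0.018] shift [-0.0026, 0.0038, 0.1308] rows>= 3.1
```

```bash
python3 -m pendant '[[[0,0,0.018],[-0.0026,0.0038,0.035],0],[[0,0,0.018],[-0.0026,0.0038,0.07],0],[[0,0,0.018],[-0.0026,0.0038,0.1],0],[[0,0,0.018],[-0.0026,0.0038,0.12],0],[[0,0,0.018],[-0.0026,0.0038,0.127],0],[[0,0,0.018],[-0.0026,0.0038,0.1305],0],[[0,0,0.018],[-0.0026,0.0038,0.1305],0]]'
python3 - <<'E'
from h import *
st()
c=grab("wrist"); np.savez("pics/w2.npz",**c)
def cloud(a,b,d,e): return np.array([world(c,u,v,fish=True) for v in range(b,e) for u in range(a,d) if c["z_map"][v,u]>0])
Q=cloud(200,150,440,380); Q=Q[np.hypot(Q[:,0]-.457,Q[:,1]-.364)<.02]
for lo,hi in((.004,.012),(.022,.032)):
    q=Q[(Q[:,2]>lo)&(Q[:,2]<hi)]; print(lo,len(q)); 
    if len(q): cc,r=cv2.minEnclosingCircle(q[:,:2].astype(np.float32)); print(np.round(cc,4),2*r,q.mean(0).round(4))
E
```

```text
time: 1.9
tool_pos: [0.4571, 0.3639, 0.0312]
eef_rot: [180.0, 0.0, 74.8]
contact_force: [0.3, 0.1, 0.6]
opening: 1.0
1.9 [0.4571 0.3639 0.0312] [180.    0.   74.8] F [0.3 0.1 0.6] M [-0.07  0.15 -0.02] op 1.0 j7 -42.8
0.004 1212
[0.4568 0.364 ] 0.03201132267713547 [0.4578 0.3676 0.0086]
0.022 350
[0.4564 0.3639] 0.011590066365897655 [0.4571 0.3654 0.0279]
```

```bash
python3 -m pendant '[[[0,0,0],[0,0,0],1],[[0,0,0],[0,0,0],1],[[0,0,0],[0,0,0],1],[[0,0,0],[0,0,0],1],[[0,0,0],[0,0,0],1],[[0,0,0],[0,0,0],1],[[0,0,0],[0,0,0],1],[[0,0,0],[0,0,0],1],[[0,0,0],[0,0,0],1],[[0,0,0],[0,0,0],1]]'; python3 -c "
from h import *
st()"
```

```text
time: 2.78
tool_pos: [0.4569, 0.3639, 0.0309]
eef_rot: [180.0, 0.0, 74.7]
contact_force: [-0.3, -0.1, 0.3]
opening: 0.323
2.78 [0.4569 0.3639 0.0309] [1.800e+02 1.000e-02 7.473e+01] F [-0.3 -0.1  0.3] M [-0.05  0.11 -0.02] op 0.323 j7 -42.9
```

```bash
python3 -m pendant '[[[0,0,0],[0,0,0],1],[[0,0,0],[0,0,0],1],[[0,0,0],[0,0,0],1],[[0,0,0],[0,0,0],1],[[0,0,0],[0,0,0],1],[[0,0,0],[0,0,0],1]]'; python3 -c "
from h import *
st()
go(.599,.257,.17,75)"
```

```text
time: 3.28
tool_pos: [0.4569, 0.3639, 0.031]
eef_rot: [180.0, 0.0, 74.7]
contact_force: [-0.3, -0.1, -0.0]
opening: 0.114
3.28 [0.4569 0.3639 0.031 ] [179.99   0.    74.73] F [-0.3 -0.1 -0. ] M [-0.05  0.01 -0.03] op 0.114 j7 -42.9
turn [0.0001, 0.0, -0.0047] shift [-0.0657, 0.1652, -0.139] rows>= 5.4
```

```bash
python3 -m pendant '[[[0,0,0],[0,0,-0.03],1],[[0,0,0],[0,0,-0.07],1],[[0,0,0],[0,0,-0.105],1],[[0,0,0],[-0.015,0.04,-0.12],1],[[0,0,0],[-0.03,0.08,-0.12],1],[[0,0,0],[-0.045,0.12,-0.12],1],[[0,0,0],[-0.06,0.155,-0.12],1],[[0,0,0],[-0.0657,0.1652,-0.11],1],[[0,0,0],[-0.0657,0.1652,-0.1],1],[[0,0,0],[-0.0657,0.1652,-0.1],1]]';  python3 -m pendant '[[[0,0,0],[0,0,0],1],[[0,0,0],[0,0,0],1]]'
python3 - <<'E'
from h import *
st()
c=grab("wrist"); np.savez("pics/w3.npz",**c)
cv2.imwrite("pics/w3.png",cv2.convertScaleAbs(cv2.resize(c["image"][140:340,200:440],(720,600))[:,:,::-1],alpha=1.6))
E
```

```text
time: 4.12
tool_pos: [0.5983, 0.2559, 0.1288]
eef_rot: [-179.9, 0.1, 74.6]
contact_force: [0.3, -0.2, -1.0]
opening: 0.115
time: 4.28
tool_pos: [0.5982, 0.2583, 0.1313]
eef_rot: [-180.0, -0.0, 74.8]
contact_force: [0.2, -0.4, -1.2]
opening: 0.118
4.28 [0.5982 0.2583 0.1313] [-1.7998e+02 -2.0000e-02  7.4820e+01] F [ 0.2 -0.4 -1.2] M [-0.07  0.09  0.04] op 0.118 j7 -29.2
```

View pics/w3.png

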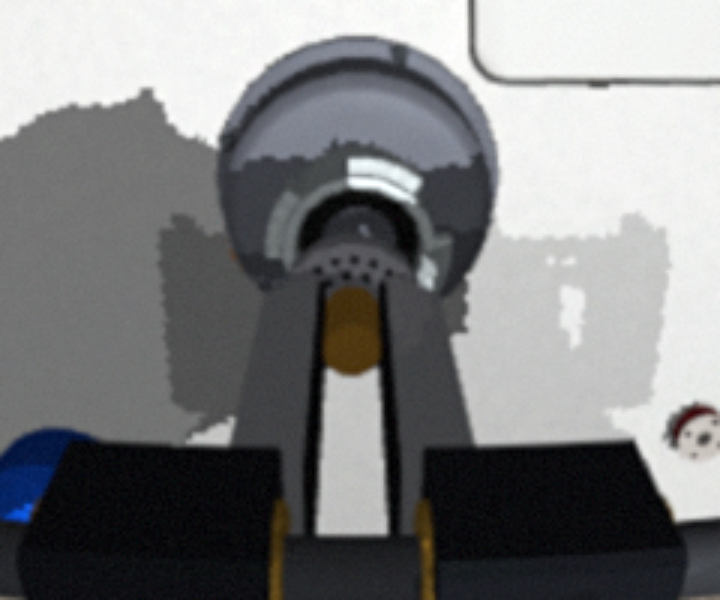

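```bash
cat > rim.py <<'E'
from h import *
from scipy.optimize import minimize
def fit(c,box=(200,140,440,340),fish=True,c0=(.599,.257)):
    a,b,d,e=box
    P=np.array([world(c,u,v,fish=fish) for v in range(b,e) for u in range(a,d) if c["z_map"][v,u]>0])
    r=np.hypot(P[:,0]-c0[0],P[:,1]-c0[1])
    N=P[(P[:,2]>.064)&(P[:,2]<.075)&(r<.03)&(r>.012)]
    D=P[(P[:,2]>.033)&(P[:,2]<.041)&(r<.06)&(r>.026)]
    def cost(p):
        n=np.hypot(N[:,0]-p[0],N[:,1]-p[1]); 
        return np.sum(np.maximum(.0165-n,0)+np.maximum(n-.024,0))*1e3
    best=min((minimize(cost,np.array(c0)+d,method="Nelder-Mead") for d in ([0,0],[.002,0],[0,.002],[-.002,-.002])),key=lambda k:k.fun)
    g=np.mgrid[-4:4.1:.25,-4:4.1:.25].reshape(2,-1).T*1e-3+c0; f=np.array([cost(p) for p in g]); ok=g[f<f.min()+.15*len(N)*.1+1]
    print(len(N),len(D),"rim z",np.percentile(N[:,2],[20,50,80]).round(4),best.x.round(4),best.fun.round(2),"set",ok.mean(0).round(4),np.ptp(ok,0).round(4))
    if len(D): cc,rr=cv2.minEnclosingCircle(D[:,:2].astype(np.float32)); print("drum",np.round(cc,4),2*rr)
    return P
E
python3 - <<'E'
from rim import *
print("w3"); P=fit(dict(np.load("pics/w3.npz")))
q=P[(np.hypot(P[:,0]-.598,P[:,1]-.258)<.01)&(P[:,2]>.12)&(P[:,2]<.14)]
if len(q): print("pin",q.mean(0),q.min(0),q.max(0))
q=P[(np.hypot(P[:,0]-.598,P[:,1]-.258)<.02)&(P[:,2]>.095)&(P[:,2]<.112)]
if len(q): print("disk",q.min(0),q.max(0),len(q))
print("w1"); fit(dict(np.load("pics/w1.npz")),(420,205,500,295))
print("top"); fit(dict(np.load("pics/top0.npz")),(320,160,366,204),False)
print("scene"); fit(dict(np.load("pics/scene0.npz")),(345,200,392,245),False)
E
```

```text
w3
1142 2530 rim z [0.0659 0.0688 0.0704] [0.5979 0.255 ] 571.75 set [0.5979 0.255 ] [0.0013 0.001 ]
drum [0.5986 0.2571] 0.08068273216485977
pin [0.59790502 0.26035127 0.12742449] [0.59017722 0.24997422 0.12002582] [0.60543546 0.26673171 0.13946534]
disk [0.58355009 0.24595269 0.10180355] [0.61292341 0.27461082 0.11195257] 575
w1
639 1258 rim z [0.0659 0.0684 0.0702] [0.5979 0.2573] 327.97 set [0.5978 0.2572] [0.001  0.0015]
drum [0.5981 0.2584] 0.08033200353384018
top
137 287 rim z [0.0662 0.069  0.0709] [0.6001 0.2569] 74.58 set [0.6001 0.2569] [0.0013 0.0012]
drum [0.6002 0.256 ] 0.0803212895989418
scene
155 277 rim z [0.0654 0.067  0.0685] [0.5991 0.256 ] 45.51 set [0.599 0.256] [0.001 0.001]
drum [0.5976 0.2539] 0.0772073045372963
```

```bash
python3 -c "
from h import *
go(.5985,.257,.103,75)"
```

```text
turn [0.0001, -0.0006, -0.0031] shift [-0.0012, 0.0004, 0.0285] rows>= 0.7
```

```bash
python3 -m pendant '[[[0,0,0],[-0.0012,0.0004,0.015],1],[[0,0,0],[-0.0012,0.0004,0.024],1],[[0,0,0],[-0.0012,0.0004,0.0285],1],[[0,0,0],[-0.0012,0.0004,0.0285],1],[[0,0,0],[-0.0012,0.0004,0.0285],1]]'; python3 -c "
from h import *
st()"; python3 -m pendant '[[[0,0,0],[0,0,0.001],1],[[0,0,0],[0,0,0.002],1],[[0,0,0],[0,0,0.003],1],[[0,0,0],[0,0,0.003],1]]'; python3 -c "
from h import *
st()"
```

```text
time: 4.75
tool_pos: [0.5989, 0.256, 0.1026]
eef_rot: [-180.0, 0.0, 74.7]
contact_force: [0.6, 0.1, 0.1]
opening: 0.118
4.75 [0.5989 0.256  0.1026] [-1.800e+02  1.000e-02  7.474e+01] F [0.6 0.1 0.1] M [-0.06  0.16  0.  ] op 0.118 j7 -28.4
time: 5.08
tool_pos: [0.599, 0.2558, 0.0995]
eef_rot: [180.0, 0.0, 74.7]
contact_force: [-0.2, -0.5, -0.1]
opening: 0.119
5.08 [0.599  0.2558 0.0995] [180.     0.    74.73] F [-0.2 -0.5 -0.1] M [-0.09  0.06 -0.04] op 0.119 j7 -28.3
```

```bash
python3 -m pendant '[[[0,0,0],[0,0,0.001],1],[[0,0,0],[0,0,0.001],1]]'; python3 -m pendant '[[[0,0,0],[0,0,0.001],1],[[0,0,0],[0,0,0.001],1]]';python3 -m pendant '[[[0,0,0],[0,0,0.0008],1],[[0,0,0],[0,0,0.0008],1],[[0,0,0],[0,0,0.0008],1]]'; python3 -c "
from h import *
st()"
```

```text
time: 5.25
tool_pos: [0.599, 0.2558, 0.0984]
eef_rot: [180.0, 0.0, 74.7]
contact_force: [0.8, -0.7, -0.1]
opening: 0.121
time: 5.42
tool_pos: [0.5991, 0.2558, 0.0974]
eef_rot: [180.0, 0.0, 74.7]
contact_force: [1.3, 0.7, -1.0]
opening: 0.118
time: 5.67
tool_pos: [0.599, 0.2558, 0.0966]
eef_rot: [180.0, 0.0, 74.7]
contact_force: [0.1, -0.6, -0.3]
opening: 0.121
5.67 [0.599  0.2558 0.0966] [1.800e+02 1.000e-02 7.472e+01] F [ 0.1 -0.6 -0.3] M [ 0.02 -0.15 -0.04] op 0.121 j7 -28.3
```

```bash
python3 -m pendant '[[[0,0,0],[0,0,0.0007],1],[[0,0,0],[0,0,0.0007],1]]';python3 -m pendant '[[[0,0,0],[0,0,0.0007],1],[[0,0,0],[0,0,0.0007],1],[[0,0,0],[0,0,0.0007],1]]'; python3 -c "
from h import *
st()"
```

```text
time: 5.83
tool_pos: [0.5991, 0.2558, 0.096]
eef_rot: [180.0, -0.0, 74.7]
contact_force: [0.9, 0.0, -0.1]
opening: 0.117
time: 6.08
tool_pos: [0.5991, 0.2558, 0.0954]
eef_rot: [180.0, -0.0, 74.7]
contact_force: [0.3, 0.8, 2.5]
opening: 0.115
6.08 [0.5991 0.2558 0.0954] [ 1.7999e+02 -1.0000e-02  7.4720e+01] F [0.3 0.8 2.5] M [0.02 0.   0.  ] op 0.115 j7 -28.2
```

Seal contact is felt at 2.5 N, at the expected height. I'll release slowly, then lift straight up.

```bash
python3 -m pendant '[[[0,0,0],[0,0,0],0.8],[[0,0,0],[0,0,0],0.7],[[0,0,0],[0,0,0],0.6],[[0,0,0],[0,0,0],0.6]]';python3 -c "
from h import *
st()"; python3 -m pendant '[[[0,0,0],[0,0,-0.01],0.5],[[0,0,0],[0,0,-0.03],0.5],[[0,0,0],[0,0,-0.05],0.4],[[0,0,0],[0,0,-0.07],0.3],[[0,0,0],[0,0,-0.07],0.3],[[0,0,0],[0,0,-0.07],0.3]]'
python3 - <<'E'
from rim import *
st()
c=grab("wrist"); np.savez("pics/w4.npz",**c); P=fit(c)
r=np.hypot(P[:,0]-.599,P[:,1]-.2565)
q=P[(r<.012)&(P[:,2]>.086)&(P[:,2]<.1)]; cc,rr=cv2.minEnclosingCircle(q[:,:2].astype(np.float32)); print("pin",cc,2*rr,np.percentile(q[:,2],[10,50,90]))
q=P[(r<.016)&(r>.008)&(P[:,2]<.085)&(P[:,2]>.05)]; cc,rr=cv2.minEnclosingCircle(q[:,:2].astype(np.float32)); print("disk",cc,2*rr,np.percentile(q[:,2],[10,50,90]))
im=c["image"][130:330,200:440]; cv2.imwrite("pics/w4.png",cv2.convertScaleAbs(cv2.resize(im,(720,600))[:,:,::-1],alpha=1.6))
go(.4545,.183,.16,90)
E
```

```text
time: 6.42
tool_pos: [0.5989, 0.2557, 0.0951]
eef_rot: [-180.0, 0.0, 74.7]
contact_force: [1.2, -0.3, 0.3]
opening: 0.36
6.42 [0.5989 0.2557 0.0951] [-1.7999e+02  2.0000e-02  7.4720e+01] F [ 1.2 -0.3  0.3] M [-0.1   0.08 -0.05] op 0.36 j7 -28.2
time: 6.92
tool_pos: [0.5995, 0.2559, 0.1668]
eef_rot: [179.9, -0.1, 74.7]
contact_force: [-0.7, -0.0, 0.1]
opening: 0.697
6.92 [0.5995 0.2559 0.1668] [ 1.7991e+02 -9.0000e-02  7.4720e+01] F [-0.7 -0.   0.1] M [-0.05  0.09  0.03] op 0.697 j7 -29.8
1348 2282 rim z [0.0684 0.0702 0.0732] [0.5986 0.2559] 1092.1 set [0.5987 0.2559] [0.0015 0.0012]
drum [0.5988 0.2575] 0.08083251118659973
pin (0.5986096858978271, 0.25667575001716614) 0.013137719593942165 [0.08960837 0.09344922 0.09450085]
disk (0.5990613102912903, 0.2565198242664337) 0.03207706660032272 [0.06689795 0.07361314 0.07451768]
turn [0.0004, -0.0003, -0.2665] shift [-0.1083, -0.1202, 0.0056] rows>= 3.9
```

View pics/w4.png

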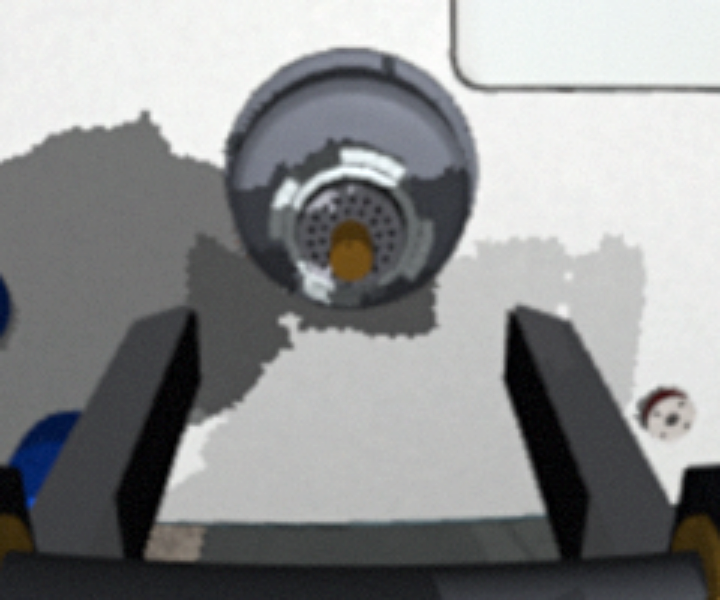

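Strainer seated: disk top is about 73.6 mm, and the centre (0.599,0.2563) is concentric. Next is the collar; I'll also extract the thread-gap angles from the depth.

```bash
python3 -m pendant '[[[0,0,-0.067],[-0.027,-0.03,0],0.1],[[0,0,-0.134],[-0.054,-0.06,0],0],[[0,0,-0.2],[-0.081,-0.09,0],0],[[0,0,-0.2665],[-0.1,-0.112,0.005],0],[[0,0,-0.2665],[-0.1083,-0.1202,0.0056],0],[[0,0,-0.2665],[-0.1083,-0.1202,0.0056],0],[[0,0,-0.2665],[-0.1083,-0.1202,0.0056],0],[[0,0,-0.2665],[-0.1083,-0.1202,0.0056],0]]'
python3 - <<'E'
from rim import *
st()
c=grab("wrist"); np.savez("pics/w5.npz",**c)
P=np.array([world(c,u,v,fish=True) for v in range(120,330) for u in range(220,420) if c["z_map"][v,u]>0])
r=np.hypot(P[:,0]-.4545,P[:,1]-.183); q=P[(r<.045)&(P[:,2]>.015)&(P[:,2]<.034)]
print("collar",np.round(cv2.minEnclosingCircle(q[:,:2].astype(np.float32)),4) if 0 else cv2.minEnclosingCircle(q[:,:2].astype(np.float32)),q.min(0),q.max(0),np.percentile(q[:,2],[10,50,90]))
im=c["image"][120:330,200:440]; cv2.imwrite("pics/w5.png",cv2.convertScaleAbs(cv2.resize(im,(680,595))[:,:,::-1],alpha=1.6))
c=dict(np.load("pics/w4.npz"))
P=np.array([world(c,u,v,fish=True) for v in range(150,260) for u in range(260,380) if c["z_map"][v,u]>0])
d=P[:,:2]-[.5988,.2565]; r=np.hypot(*d.T); a=np.degrees(np.arctan2(d[:,1],d[:,0]))%360
k=(r>.0215)&(r<.0235)
print([(x,round(float(np.median(P[k&(a>=x)&(a<x+6),2])),3)) for x in range(0,360,6) if (k&(a>=x)&(a<x+6)).any()])
E
```

```text
time: 7.63
tool_pos: [0.4552, 0.1834, 0.1596]
eef_rot: [180.0, 0.0, 90.0]
contact_force: [-0.3, 0.5, -0.1]
opening: 1.001
7.63 [0.4552 0.1834 0.1596] [1.7998e+02 1.0000e-02 8.9980e+01] F [-0.3  0.5 -0.1] M [-0.09  0.02  0.01] op 1.001 j7 -18.2
collar ((0.455655038356781, 0.16288092732429504), 0.03102097660303116) [0.42483409 0.13814585 0.0150353 ] [0.48591099 0.19275974 0.02854804] [0.02034674 0.02157321 0.02688596]
[(0, 0.039), (6, 0.039), (12, 0.039), (18, 0.039), (24, 0.039), (30, 0.039), (36, 0.054), (42, 0.068), (48, 0.068), (54, 0.068), (60, 0.054), (66, 0.068), (72, 0.068), (78, 0.054), (84, 0.039), (90, 0.039), (96, 0.038), (102, 0.038), (108, 0.039), (114, 0.038), (120, 0.062), (126, 0.068), (132, 0.069), (138, 0.069), (144, 0.068), (150, 0.069), (156, 0.069), (162, 0.069), (168, 0.069), (204, 0.062), (210, 0.069), (216, 0.069), (222, 0.068), (228, 0.069), (234, 0.068), (240, 0.069), (246, 0.069), (252, 0.069), (258, 0.069), (300, 0.07), (306, 0.069), (312, 0.069), (318, 0.069), (324, 0.068), (330, 0.069), (336, 0.039), (342, 0.054), (348, 0.068), (354, 0.039)]
```

View pics/w5.png

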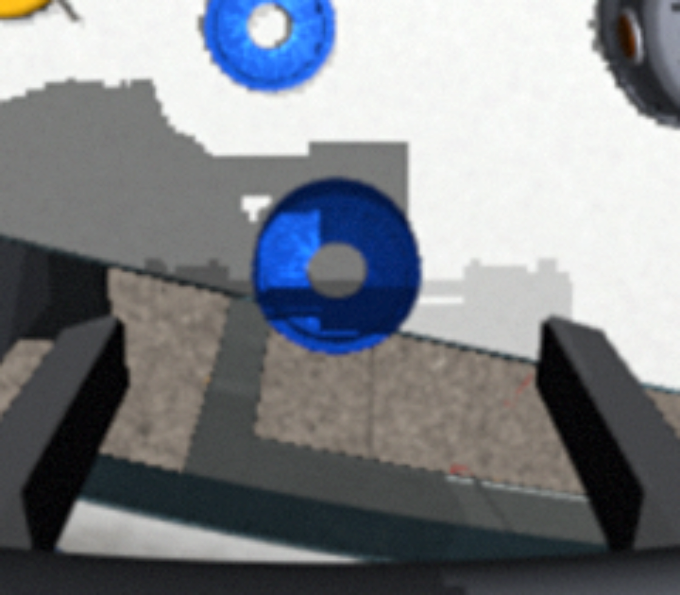

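The collar (61 mm wide) is centred at (0.4557,0.1629). The earlier y=0.183 was contaminated by the middle ring. Thread gap centres are at about 9° mod 90.

```bash
python3 -c "
from h import *
go(.4557,.1628,.024,90)"
```

```text
turn [0.0002, 0.0004, -0.0002] shift [-0.0205, 0.0004, 0.1355] rows>= 3.3
```

```bash
python3 -m pendant '[[[0,0,0],[-0.0205,0.0004,0.02],0],[[0,0,0],[-0.0205,0.0004,0.05],0],[[0,0,0],[-0.0205,0.0004,0.08],0],[[0,0,0],[-0.0205,0.0004,0.105],0],[[0,0,0],[-0.0205,0.0004,0.125],0],[[0,0,0],[-0.0205,0.0004,0.133],0],[[0,0,0],[-0.0205,0.0004,0.1355],0],[[0,0,0],[-0.0205,0.0004,0.1355],0]]';python3 - <<'E'
from h import *
st()
c=grab("wrist")
P=np.array([world(c,u,v,fish=True) for v in range(120,390) for u in range(220,420) if c["z_map"][v,u]>0])
r=np.hypot(P[:,0]-.4557,P[:,1]-.163); q=P[(r<.034)&(P[:,2]>.018)&(P[:,2]<.03)]
print(cv2.minEnclosingCircle(q[:,:2].astype(np.float32)),q.min(0),q.max(0))
E
```

```text
time: 8.35
tool_pos: [0.4553, 0.1624, 0.0241]
eef_rot: [-180.0, 0.0, 90.0]
contact_force: [-0.3, 0.0, 0.1]
opening: 1.003
8.35 [0.4553 0.1624 0.0241] [-1.7998e+02  3.0000e-02  8.9990e+01] F [-0.3  0.   0.1] M [-0.06 -0.03 -0.05] op 1.003 j7 -8.8
((0.4560501277446747, 0.16183902323246002), 0.03130514919757843) [0.42486972 0.13117439 0.01800273] [0.48627633 0.19280235 0.02892226]
```

```bash
python3 -m pendant '[[[0,0,0],[0,0,0],1],[[0,0,0],[0,0,0],1],[[0,0,0],[0,0,0],1],[[0,0,0],[0,0,0],1],[[0,0,0],[0,0,0],1],[[0,0,0],[0,0,0],1],[[0,0,0],[0,0,0],1],[[0,0,0],[0,0,0],1]]';python3 -c "
from h import *
st()
go(.599,.2562,.105,30)"
```

```text
time: 9.07
tool_pos: [0.4551, 0.1626, 0.0244]
eef_rot: [180.0, -0.0, 90.0]
contact_force: [-0.8, -0.0, 6.9]
opening: 0.646
9.07 [0.4551 0.1626 0.0244] [ 1.7998e+02 -1.0000e-02  8.9990e+01] F [-0.8 -0.   6.9] M [-0.07  0.17  0.03] op 0.646 j7 -8.8
turn [0.0003, -0.0004, 1.0471] shift [0.0937, 0.1439, -0.0805] rows>= 8.4
```

```bash
python3 -m pendant '[[[0,0,0],[0,0,0],1],[[0,0,0],[0,0,-0.01],1],[[0,0,0],[0,0,-0.03],1],[[0,0,0],[0,0,-0.06],1],[[0,0,0],[0,0,-0.09],1],[[0,0,0.12],[0.0,0.0,-0.115],1],[[0,0,0.24],[0.02,0.03,-0.12],1],[[0,0,0.36],[0.04,0.06,-0.12],1],[[0,0,0.48],[0.06,0.09,-0.12],1],[[0,0,0.6],[0.075,0.12,-0.12],1]]'; python3 -m pendant '[[[0,0,0.12],[0.0094,0.013,0],1],[[0,0,0.24],[0.0174,0.022,0],1],[[0,0,0.36],[0.018,0.023,0],1],[[0,0,0.48],[0.018,0.023,0],1],[[0,0,0.6],[0.018,0.023,0],1],[[0,0,0.62],[0.018,0.023,0],1],[[0,0,0.62],[0.018,0.023,0],1],[[0,0,0.62],[0.018,0.023,0],1]]'; python3 -c "
from h import *
st()
go(.599,.2562,.130,20)"
```

```text
time: 9.9
tool_pos: [0.5758, 0.2395, 0.1451]
eef_rot: [-180.0, -0.1, 55.4]
contact_force: [0.6, -0.4, -0.2]
opening: 0.641
time: 10.57
tool_pos: [0.6039, 0.2394, 0.1444]
eef_rot: [180.0, 0.0, 20.3]
contact_force: [0.1, -0.3, -1.7]
opening: 0.642
10.57 [0.6039 0.2394 0.1444] [1.800e+02 1.000e-02 2.032e+01] F [ 0.1 -0.3 -1.7] M [-0.04  0.15  0.02] op 0.642 j7 -75.2
turn [0.0001, 0.0001, 0.0057] shift [0.0012, -0.0175, 0.0144] rows>= 0.5
```

```bash
python3 -m pendant '[[[0,0,0],[0.0012,-0.0174,0],1],[[0,0,0],[0.0012,-0.0174,0.014],1],[[0,0,0],[0.0012,-0.0174,0.014],1],[[0,0,0],[0.0012,-0.0174,0.014],1],[[0,0,0],[0.0012,-0.0174,0.014],1]]'
python3 - <<'E'
from h import *
st()
c=grab("wrist"); np.savez("pics/w6.npz",**c)
P=np.array([world(c,u,v,fish=True) for v in range(100,399) for u in range(200,440) if c["z_map"][v,u]>0])
d=P[:,:2]-[.599,.256]; r=np.hypot(*d.T); q=P[(r<.036)&(P[:,2]>.134)&(P[:,2]<.152)]
print("collar",cv2.minEnclosingCircle(q[:,:2].astype(np.float32)),np.percentile(q[:,2],[10,50,90]))
q=P[(r<.015)&(P[:,2]>.085)&(P[:,2]<.1)]
if len(q): print("pin",len(q),q.mean(0),cv2.minEnclosingCircle(q[:,:2].astype(np.float32)))
q=P[(P[:,2]<.041)&(P[:,2]>.033)&(r<.06)&(r>.02)]; print("drum",cv2.minEnclosingCircle(q[:,:2].astype(np.float32)),len(q))
go(.599,.256,.1,20)
E
```

```text
time: 10.98
tool_pos: [0.5994, 0.2551, 0.1302]
eef_rot: [180.0, 0.0, 20.1]
contact_force: [0.3, -0.5, -1.0]
opening: 0.648
10.98 [0.5994 0.2551 0.1302] [1.7997e+02 2.0000e-02 2.0100e+01] F [ 0.3 -0.5 -1. ] M [ 0.01  0.12 -0.02] op 0.648 j7 -76.5
collar ((0.6063344478607178, 0.25864070653915405), 0.03501570224761963) [0.13649613 0.14360811 0.15045453]
drum ((0.5992465615272522, 0.2574332654476166), 0.04008300602436066) 2727
turn [0.0004, -0.0, 0.0014] shift [-0.0002, -0.001, 0.0304] rows>= 0.7
```

```bash
python3 -m pendant '[[[0,0,0],[-0.0002,-0.001,0.01],1],[[0,0,0],[-0.0002,-0.001,0.02],1],[[0,0,0],[-0.0002,-0.001,0.028],1],[[0,0,0],[-0.0002,-0.001,0.034],1],[[0,0,0],[-0.0002,-0.001,0.038],1],[[0,0,0],[-0.0002,-0.001,0.0395],1],[[0,0,0],[-0.0002,-0.001,0.0395],1]]'; python3 -c "
from h import *
st()"; python3 -m pendant '[[[0,0,0],[0,0,0.001],1],[[0,0,0],[0,0,0.001],1]]'; python3 -m pendant '[[[0,0,0],[0,0,0.0008],1],[[0,0,0],[0,0,0.0008],1]]'; python3 -c "
from h import *
st()"
```

```text
time: 11.62
tool_pos: [0.5991, 0.2568, 0.0903]
eef_rot: [180.0, -0.0, 20.1]
contact_force: [2.9, 0.0, -2.7]
opening: 0.647
11.62 [0.5991 0.2568 0.0903] [ 1.7997e+02 -3.0000e-02  2.0090e+01] F [ 2.9  0.  -2.7] M [ 0.09 -0.63 -0.06] op 0.647 j7 -75.3
time: 11.78
tool_pos: [0.5991, 0.2569, 0.0897]
eef_rot: [180.0, -0.0, 20.1]
contact_force: [3.6, 0.6, -1.1]
opening: 0.649
time: 11.95
tool_pos: [0.5991, 0.2569, 0.089]
eef_rot: [180.0, -0.0, 20.1]
contact_force: [3.3, 0.2, 0.6]
opening: 0.645
11.95 [0.5991 0.2569 0.089 ] [ 1.7999e+02 -5.0000e-02  2.0090e+01] F [3.3 0.2 0.6] M [-0.03 -0.86 -0.02] op 0.645 j7 -75.3
```

```bash
python3 -m pendant '[[[0,0,0],[0.0009,0.0003,0],1],[[0,0,0],[0.0009,0.0003,0],1],[[0,0,0],[0.0009,0.0003,0],1]]'; python3 -c "
from h import *
st()";  python3 -m pendant '[[[0,0,0],[0.0009,0.0003,0],1],[[0,0,0],[0.0009,0.0003,0],1],[[0,0,0],[0.0009,0.0003,0],1]]'; python3 -c "
from h import *
st()"
```

```text
time: 12.2
tool_pos: [0.5994, 0.2569, 0.0887]
eef_rot: [-180.0, 0.0, 20.1]
contact_force: [-0.2, 0.4, -0.3]
opening: 0.647
12.2 [0.5994 0.2569 0.0887] [-1.80e+02  3.00e-02  2.01e+01] F [-0.2  0.4 -0.3] M [-0.05 -0.01  0.03] op 0.647 j7 -75.2
time: 12.45
tool_pos: [0.6005, 0.257, 0.0888]
eef_rot: [180.0, 0.0, 20.1]
contact_force: [-0.3, 0.6, -0.8]
opening: 0.645
12.45 [0.6005 0.257  0.0888] [1.80e+02 2.00e-02 2.01e+01] F [-0.3  0.6 -0.8] M [-0.02  0.1   0.03] op 0.645 j7 -75.2
```

```bash
python3 -m pendant '[[[0,0,0],[-0.0002,0.0004,0.0008],1],[[0,0,0],[-0.0002,0.0004,0.0008],1],[[0,0,0],[-0.0002,0.0004,0.0008],1]]'; python3 -c "
from h import *
st()"; python3 -m pendant '[[[0,0,0],[0,0,0.0007],1],[[0,0,0],[0,0,0.0007],1],[[0,0,0],[0,0,0.0007],1]]'; python3 -c "
from h import *
st()"
```

```text
time: 12.7
tool_pos: [0.6006, 0.2569, 0.0884]
eef_rot: [-180.0, -0.0, 20.1]
contact_force: [-0.3, 1.1, 4.1]
opening: 0.649
12.7 [0.6006 0.2569 0.0884] [-1.7997e+02 -2.0000e-02  2.0110e+01] F [-0.3  1.1  4.1] M [ 0.41  0.56 -0.09] op 0.649 j7 -75.2
time: 12.95
tool_pos: [0.6008, 0.257, 0.0881]
eef_rot: [-180.0, -0.0, 20.1]
contact_force: [-1.9, 2.2, 11.1]
opening: 0.641
12.95 [0.6008 0.257  0.0881] [-1.7997e+02 -5.0000e-02  2.0110e+01] F [-1.9  2.2 11.1] M [ 0.38  1.04 -0.03] op 0.641 j7 -75.1
```

Lugs rest on the thread top as predicted. I'll ease to about 5 N and turn counter-clockwise in small steps, feeling for loss of force.

```bash
python3 -m pendant '[[[0,0,0],[0,0,-0.0004],1],[[0,0,0],[0,0,-0.0004],1]]'; for i in 1; do python3 -m pendant '[[[0,0,-0.06],[0,0,0],1],[[0,0,-0.12],[0,0,0],1],[[0,0,-0.12],[0,0,0],1]]'; done; python3 -c "
from h import *
st()";python3 -m pendant '[[[0,0,-0.06],[0,0,0],1],[[0,0,-0.12],[0,0,0],1],[[0,0,-0.12],[0,0,0],1]]'; python3 -c "
from h import *
st()"
```

```text
time: 13.12
tool_pos: [0.6007, 0.2569, 0.0882]
eef_rot: [-180.0, -0.0, 20.1]
contact_force: [-2.3, 1.5, 6.4]
opening: 0.648
time: 13.37
tool_pos: [0.6009, 0.2569, 0.0883]
eef_rot: [-180.0, -0.1, 27.2]
contact_force: [0.2, 1.3, 4.8]
opening: 0.647
13.37 [0.6009 0.2569 0.0883] [-1.7999e+02 -7.0000e-02  2.7210e+01] F [0.2 1.3 4.8] M [0.15 0.29 0.05] op 0.647 j7 -69.1
time: 13.62
tool_pos: [0.6009, 0.2568, 0.0883]
eef_rot: [-180.0, -0.1, 34.1]
contact_force: [-1.4, 1.0, 5.4]
opening: 0.647
13.62 [0.6009 0.2568 0.0883] [-1.800e+02 -6.000e-02  3.408e+01] F [-1.4  1.   5.4] M [0.13 0.26 0.04] op 0.647 j7 -63.2
```

```bash
python3 -m pendant '[[[0,0,-0.06],[0,0,0],1],[[0,0,-0.12],[0,0,0],1],[[0,0,-0.12],[0,0,0],1]]'; python3 -m pendant '[[[0,0,-0.06],[0,0,0],1],[[0,0,-0.12],[0,0,0],1],[[0,0,-0.12],[0,0,0],1]]'; python3 -c "
from h import *
st()"
```

```text
time: 13.87
tool_pos: [0.6009, 0.2567, 0.0883]
eef_rot: [180.0, -0.1, 41.0]
contact_force: [0.3, 0.7, 5.3]
opening: 0.647
time: 14.12
tool_pos: [0.6008, 0.2567, 0.0882]
eef_rot: [180.0, -0.0, 47.8]
contact_force: [0.9, 0.9, 4.8]
opening: 0.646
14.12 [0.6008 0.2567 0.0882] [ 1.7999e+02 -5.0000e-02  4.7780e+01] F [0.9 0.9 4.8] M [0.08 0.08 0.07] op 0.646 j7 -51.6
```

```bash
python3 -m pendant '[[[0,0,-0.06],[0,0,0],1],[[0,0,-0.12],[0,0,0],1],[[0,0,-0.12],[0,0,0],1]]'; python3 -c "
from h import *
st()"
```

```text
time: 14.37
tool_pos: [0.6006, 0.2565, 0.0878]
eef_rot: [180.0, -0.0, 54.5]
contact_force: [0.5, -0.5, 1.4]
opening: 0.644
14.37 [0.6006 0.2565 0.0878] [ 1.7999e+02 -1.0000e-02  5.4530e+01] F [ 0.5 -0.5  1.4] M [-0.01  0.15 -0.  ] op 0.644 j7 -45.8
```

Force fell: the lugs are reaching the gap. A few degrees more, then lower.

```bash
python3 -m pendant '[[[0,0,-0.08],[0,0,0],1],[[0,0,-0.08],[0,0,0.001],1],[[0,0,-0.08],[0,0,0.001],1]]'; python3 -c "
from h import *
st()"; python3 -m pendant '[[[0,0,0],[0,0,0.001],1],[[0,0,0],[0,0,0.001],1]]'; python3 -c "
from h import *
st()"
```

```text
time: 14.62
tool_pos: [0.6006, 0.2564, 0.0868]
eef_rot: [-180.0, -0.0, 58.8]
contact_force: [-1.3, 0.8, 3.8]
opening: 0.649
14.62 [0.6006 0.2564 0.0868] [-1.80e+02 -1.00e-02  5.88e+01] F [-1.3  0.8  3.8] M [0.05 0.27 0.02] op 0.649 j7 -42.1
time: 14.78
tool_pos: [0.6007, 0.2565, 0.0861]
eef_rot: [180.0, -0.0, 58.8]
contact_force: [-2.6, -0.5, 8.6]
opening: 0.646
14.78 [0.6007 0.2565 0.0861] [ 1.7999e+02 -2.0000e-02  5.8790e+01] F [-2.6 -0.5  8.6] M [-0.04  0.5   0.02] op 0.646 j7 -42.1
```

```bash
python3 -m pendant '[[[0,0,-0.06],[-0.0002,-0.0004,0],1],[[0,0,-0.06],[-0.0002,-0.0004,0],1],[[0,0,-0.06],[-0.0002,-0.0004,0],1]]'; python3 -c "
from h import *
st()"; python3 -m pendant '[[[0,0,0],[0,0,0.001],1],[[0,0,0],[0,0,0.001],1]]'; python3 -c "
from h import *
st()"
```

```text
time: 15.03
tool_pos: [0.6001, 0.2567, 0.0856]
eef_rot: [-180.0, -0.0, 62.3]
contact_force: [1.6, 1.8, 1.0]
opening: 0.648
15.03 [0.6001 0.2567 0.0856] [-1.7999e+02 -1.0000e-02  6.2260e+01] F [1.6 1.8 1. ] M [ 0.43 -0.22  0.03] op 0.648 j7 -39.2
time: 15.2
tool_pos: [0.6, 0.2568, 0.0845]
eef_rot: [-180.0, 0.0, 62.4]
contact_force: [2.0, 2.2, 0.5]
opening: 0.648
15.2 [0.6    0.2568 0.0845] [-180.      0.     62.38] F [2.  2.2 0.5] M [ 0.58 -0.3   0.  ] op 0.648 j7 -39.1
```

```bash
python3 -m pendant '[[[0,0,0],[0.0004,0.0001,0.001],1],[[0,0,0],[0.0004,0.0001,0.0015],1],[[0,0,0],[0.0004,0.0001,0.0015],1]]'; python3 -c "
from h import *
st()"; python3 -m pendant '[[[0,0,0],[0,0,0.001],1],[[0,0,0],[0,0,0.0015],1],[[0,0,0],[0,0,0.0015],1]]'; python3 -c "
from h import *
st()"
```

```text
time: 15.45
tool_pos: [0.6002, 0.2568, 0.083]
eef_rot: [-180.0, 0.0, 62.5]
contact_force: [1.2, 1.1, -1.1]
opening: 0.644
15.45 [0.6002 0.2568 0.083 ] [-1.7999e+02  3.0000e-02  6.2460e+01] F [ 1.2  1.1 -1.1] M [ 0.36  0.02 -0.  ] op 0.644 j7 -39.0
time: 15.7
tool_pos: [0.6002, 0.2566, 0.0815]
eef_rot: [-180.0, 0.0, 62.5]
contact_force: [0.9, 0.1, -1.7]
opening: 0.644
15.7 [0.6002 0.2566 0.0815] [-1.7999e+02  3.0000e-02  6.2470e+01] F [ 0.9  0.1 -1.7] M [ 0.18 -0.04 -0.05] op 0.644 j7 -38.9
```

```bash
python3 -m pendant '[[[0,0,0],[0,0,0.0008],1],[[0,0,0],[0,0,0.0008],1]]'; python3 -c "
from h import *
st()"; python3 -m pendant '[[[0,0,0],[0,0,0.0006],1],[[0,0,0],[0,0,0.0006],1]]'; python3 -c "
from h import *
st()"
```

```text
time: 15.87
tool_pos: [0.6003, 0.2567, 0.0808]
eef_rot: [-180.0, 0.0, 62.5]
contact_force: [0.2, 0.5, -1.1]
opening: 0.648
15.87 [0.6003 0.2567 0.0808] [-1.800e+02  2.000e-02  6.248e+01] F [ 0.2  0.5 -1.1] M [0.11 0.   0.03] op 0.648 j7 -38.9
time: 16.03
tool_pos: [0.6004, 0.2567, 0.0804]
eef_rot: [180.0, 0.0, 62.5]
contact_force: [-1.0, 0.0, 0.9]
opening: 0.644
16.03 [0.6004 0.2567 0.0804] [1.7999e+02 1.0000e-02 6.2480e+01] F [-1.   0.   0.9] M [-0.15  0.24 -0.04] op 0.644 j7 -38.9
```

Dropped: centre is at about -0.8 mm. Now clockwise (tool +z turn) in about 5° steps, following downward by the force.

```bash
python3 -m pendant '[[[0,0,0],[0,0,0.0004],1],[[0,0,0],[0,0,0.0004],1]]'; python3 -m pendant '[[[0,0,0.05],[0,0,0],1],[[0,0,0.09],[0,0,0],1],[[0,0,0.09],[0,0,0],1]]'; python3 -c "
from h import *
st()"; python3 -m pendant '[[[0,0,0.05],[0,0,0],1],[[0,0,0.09],[0,0,0],1],[[0,0,0.09],[0,0,0],1]]'; python3 -c "
from h import *
st()"
```

```text
time: 16.2
tool_pos: [0.6004, 0.2568, 0.08]
eef_rot: [180.0, 0.0, 62.5]
contact_force: [-1.2, -0.3, 2.1]
opening: 0.641
time: 16.45
tool_pos: [0.6006, 0.2567, 0.0801]
eef_rot: [180.0, -0.0, 57.2]
contact_force: [0.7, 0.4, 2.1]
opening: 0.644
16.45 [0.6006 0.2567 0.0801] [ 1.7997e+02 -1.0000e-02  5.7210e+01] F [0.7 0.4 2.1] M [-0.34 -0.05  0.02] op 0.644 j7 -43.3
time: 16.7
tool_pos: [0.6005, 0.2568, 0.08]
eef_rot: [180.0, 0.0, 52.1]
contact_force: [1.8, -0.7, 1.5]
opening: 0.644
16.7 [0.6005 0.2568 0.08  ] [179.97   0.    52.14] F [ 1.8 -0.7  1.5] M [-0.28 -0.11  0.02] op 0.644 j7 -47.6
```

```bash
python3 -m pendant '[[[0,0,0.05],[0,0,0],1],[[0,0,0.09],[0,0,0.0003],1],[[0,0,0.09],[0,0,0.0003],1]]'; python3 -c "
from h import *
st()"; python3 -m pendant '[[[0,0,0.05],[0,0,0],1],[[0,0,0.09],[0,0,0.0003],1],[[0,0,0.09],[0,0,0.0003],1]]'; python3 -c "
from h import *
st()"
```

```text
time: 16.95
tool_pos: [0.6004, 0.2569, 0.0796]
eef_rot: [180.0, 0.0, 47.0]
contact_force: [1.2, -0.9, 1.5]
opening: 0.646
16.95 [0.6004 0.2569 0.0796] [1.7998e+02 1.0000e-02 4.7040e+01] F [ 1.2 -0.9  1.5] M [-0.18 -0.02 -0.02] op 0.646 j7 -52.0
time: 17.2
tool_pos: [0.6003, 0.257, 0.0793]
eef_rot: [-180.0, 0.0, 41.9]
contact_force: [0.1, 0.8, 1.1]
opening: 0.643
17.2 [0.6003 0.257  0.0793] [-1.800e+02  1.000e-02  4.193e+01] F [0.1 0.8 1.1] M [-0.02  0.18 -0.04] op 0.643 j7 -56.3
```

```bash
python3 -m pendant '[[[0,0,0.05],[0,0,0.0002],1],[[0,0,0.09],[0,0,0.0005],1],[[0,0,0.09],[0,0,0.0005],1]]'; python3 -c "
from h import *
st()"; python3 -m pendant '[[[0,0,0.05],[0,0,0.0002],1],[[0,0,0.09],[0,0,0.0005],1],[[0,0,0.09],[0,0,0.0005],1]]'; python3 -c "
from h import *
st()"
```

```text
time: 17.45
tool_pos: [0.6003, 0.257, 0.0788]
eef_rot: [-180.0, 0.0, 36.8]
contact_force: [-0.6, 1.2, 1.9]
opening: 0.647
17.45 [0.6003 0.257  0.0788] [-1.80e+02  1.00e-02  3.68e+01] F [-0.6  1.2  1.9] M [0.13 0.34 0.07] op 0.647 j7 -60.7
time: 17.7
tool_pos: [0.6004, 0.2571, 0.0784]
eef_rot: [180.0, -0.0, 31.7]
contact_force: [-1.4, 1.0, 3.4]
opening: 0.648
17.7 [0.6004 0.2571 0.0784] [180.    -0.    31.66] F [-1.4  1.   3.4] M [0.21 0.28 0.05] op 0.648 j7 -65.0
```

```bash
python3 -m pendant '[[[0,0,0.05],[0,0,0.0001],1],[[0,0,0.08],[0,0,0.0003],1],[[0,0,0.08],[0,0,0.0003],1]]'; python3 -c "
from h import *
st()"; python3 -m pendant '[[[0,0,0.04],[0,0,0.0001],1],[[0,0,0.07],[0,0,0.0002],1],[[0,0,0.07],[0,0,0.0002],1]]'; python3 -c "
from h import *
st()"
```

```text
time: 17.95
tool_pos: [0.6003, 0.2571, 0.0781]
eef_rot: [-180.0, -0.0, 27.1]
contact_force: [0.3, 1.5, 2.4]
opening: 0.648
17.95 [0.6003 0.2571 0.0781] [-180.     -0.     27.12] F [0.3 1.5 2.4] M [0.42 0.28 0.02] op 0.648 j7 -68.8
time: 18.2
tool_pos: [0.6003, 0.257, 0.0778]
eef_rot: [180.0, 0.0, 23.1]
contact_force: [-0.3, 1.7, 1.4]
opening: 0.645
18.2 [0.6003 0.257  0.0778] [1.800e+02 1.000e-02 2.309e+01] F [-0.3  1.7  1.4] M [ 0.4   0.34 -0.  ] op 0.645 j7 -72.2
```

```bash
python3 -m pendant '[[[0,0,0.04],[0,0,0],1],[[0,0,0.07],[0,0,0.0002],1],[[0,0,0.07],[0,0,0.0002],1]]'; python3 -c "
from h import *
st()"; python3 -m pendant '[[[0,0,0.03],[0,0,0],1],[[0,0,0.05],[0,0,0],1],[[0,0,0.05],[0,0,0],1]]'; python3 -c "
from h import *
st()"
```

```text
time: 18.45
tool_pos: [0.6003, 0.2569, 0.0777]
eef_rot: [180.0, 0.0, 19.1]
contact_force: [0.2, 0.9, 1.8]
opening: 0.648
18.45 [0.6003 0.2569 0.0777] [1.7999e+02 1.0000e-02 1.9070e+01] F [0.2 0.9 1.8] M [0.29 0.35 0.01] op 0.648 j7 -75.6
time: 18.7
tool_pos: [0.6006, 0.257, 0.0777]
eef_rot: [180.0, -0.0, 16.2]
contact_force: [2.6, 2.2, 0.3]
opening: 0.647
18.7 [0.6006 0.257  0.0777] [ 1.7999e+02 -3.0000e-02  1.6170e+01] F [2.6 2.2 0.3] M [ 0.63 -0.49  0.33] op 0.647 j7 -78.1
```

Moment jumped to 0.33 N m at about 46° of turn, which is the stop. One small nudge to confirm.

```bash
python3 -m pendant '[[[0,0,0.006],[0,0,0],1],[[0,0,0.006],[0,0,0],1]]'; python3 -c "
from h import *
st()"
```

```text
time: 18.87
tool_pos: [0.6007, 0.257, 0.0778]
eef_rot: [180.0, -0.0, 15.8]
contact_force: [4.2, 2.5, -0.9]
opening: 0.647
18.87 [0.6007 0.257  0.0778] [ 1.800e+02 -4.000e-02  1.582e+01] F [ 4.2  2.5 -0.9] M [ 0.68 -0.76  0.39] op 0.647 j7 -78.4
```

```bash
python3 -m pendant '[[[0,0,0],[0,0,0],0.25],[[0,0,0],[0,0,0],0.15],[[0,0,0],[0,0,0],0.1],[[0,0,0],[0,0,0],0.1]]'; python3 -m pendant '[[[0,0,0],[0,0,-0.01],0.1],[[0,0,0],[0,0,-0.03],0.1],[[0,0,0],[0,0,-0.06],0.1],[[0,0,0],[0,0,-0.09],0.1],[[0,0,0],[0,0,-0.1],0.1],[[0,0,0],[0,0,-0.1],0.1],[[0,0,0],[0,0,-0.1],0.1]]'
python3 - <<'E'
from h import *
st()
for n,fish,box in (("wrist",True,(180,100,460,399)),("top",False,(315,155,370,206)),("scene",False,(340,195,396,245))):
    c=grab(n); a,b,d,e=box
    P=np.array([world(c,u,v,fish=fish) for v in range(b,e) for u in range(a,d) if c["z_map"][v,u]>0])
    r=np.hypot(P[:,0]-.5998,P[:,1]-.2566)
    q=P[(r<.035)&(P[:,2]>.06)&(P[:,2]<.088)]; t=P[(r>.02)&(r<.028)&(P[:,2]>.07)&(P[:,2]<.09)]
    A=np.c_[t[:,:2]-[.5998,.2566],np.ones(len(t))]; k=np.linalg.lstsq(A,t[:,2],rcond=None)[0]
    p=P[(r<.01)&(P[:,2]>.088)&(P[:,2]<.105)]
    print(n,"collar",cv2.minEnclosingCircle(q[:,:2].astype(np.float32)),"top z",np.median(t[:,2]).round(4),"tilt",k[:2].round(3),"pin",p.mean(0).round(4) if len(p) else None,p[:,2].max() if len(p) else None)
    if n=="wrist": cv2.imwrite("pics/w7.png",cv2.convertScaleAbs(cv2.resize(c["image"],(800,500))[:,:,::-1],alpha=1.5))
E
```

```text
time: 19.2
tool_pos: [0.6002, 0.2566, 0.0775]
eef_rot: [180.0, 0.0, 15.7]
contact_force: [0.1, -0.0, -0.3]
opening: 0.878
time: 19.78
tool_pos: [0.6003, 0.257, 0.178]
eef_rot: [-180.0, -0.0, 15.7]
contact_force: [-0.3, 0.8, 0.1]
opening: 0.902
19.78 [0.6003 0.257  0.178 ] [-1.7997e+02 -3.0000e-02  1.5750e+01] F [-0.3  0.8  0.1] M [-0.04  0.15 -0.02] op 0.902 j7 -81.7
wrist collar ((0.598271906375885, 0.25724324584007263), 0.031337108463048935) top z 0.0756 tilt [ 0.053 -0.014] pin [0.5987 0.258  0.0912] 0.09340494285720094
top collar ((0.5964450836181641, 0.274924099445343), 0.024809455499053) top z 0.0785 tilt [-0.096  0.448] pin None None
scene collar ((0.5984010100364685, 0.25630077719688416), 0.03189046308398247) top z 0.0747 tilt [ 0.005 -0.021] pin [0.5975 0.2552 0.0897] 0.09129452921978587
```

View pics/w7.png

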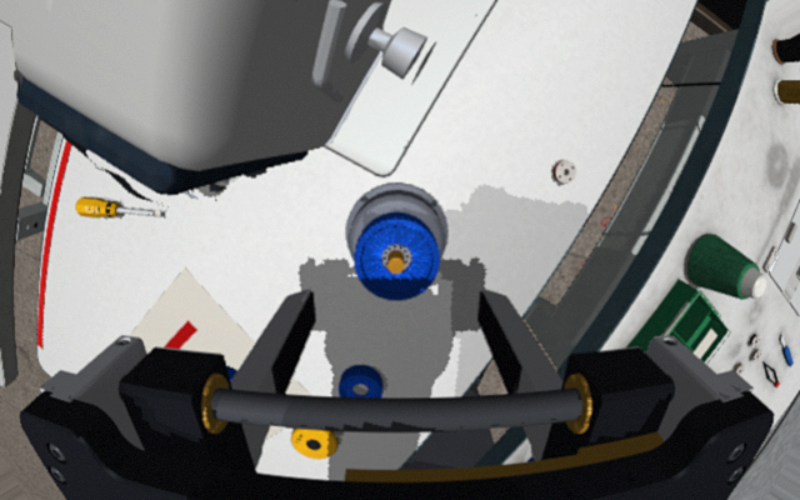

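The collar sits on the neck with the pin through the hole, everything else is in place, and the hand is clear. One last depth comparison with the same statistics, then hand in.

Run:
```python
from h import *
import station
c=grab("wrist")
def cl(c): return np.array([world(c,u,v,fish=True) for v in range(100,399) for u in range(180,460) if c["z_map"][v,u]>0])
for n,k,ctr in (("seated",dict(np.load("pics/w4.npz")),(.5986,.2567)),("now",c,None)):
    P=cl(k); 
    if ctr is None: ctr=(.5987,.2575)
    r=np.hypot(P[:,0]-ctr[0],P[:,1]-ctr[1]); q=P[(r<.009)&(P[:,2]>.085)&(P[:,2]<.1)]
    print(n,"pin top p50/75/90",np.percentile(q[:,2],[50,75,90]).round(4))
P=cl(c); r=np.hypot(P[:,0]-.5985,P[:,1]-.2572); q=P[(r<.036)&(P[:,2]>.069)&(P[:,2]<.085)]; print("collar now p10/50/90",np.percentile(q[:,2],[10,50,90]).round(4))
k=dict(np.load("pics/w5.npz")); P=cl(k); r=np.hypot(P[:,0]-.4557,P[:,1]-.1625); q=P[(r<.036)&(P[:,2]>.015)&(P[:,2]<.031)]; print("collar on table",np.percentile(q[:,2],[10,50,90]).round(4))
st(); print(station.hand_in())
```

```text
seated pin top p50/75/90 [0.0934 0.0939 0.0945]
now pin top p50/75/90 [0.0911 0.0917 0.0921]
collar now p10/50/90 [0.0737 0.0753 0.0806]
collar on table [0.0204 0.0217 0.027 ]
19.98 [0.5999 0.2567 0.1765] [1.7997e+02 1.0000e-01 1.5740e+01] F [-0.1 -0.3 -0.7] M [-0.01  0.15  0.02] op 0.903 j7 -81.7
the job is handed in; nothing more can be done
None
```

The job is handed in at 20 s: the strainer is on the seal and the largest blue collar is screwed down to its stop and released.

- **Strainer:** I set it into the mouth by feel, with 2.5 N at seal contact, and let go.
- **Collar:** After landing the lugs on the thread at up to 11 N, I turned it about 42° counter-clockwise until it dropped to about -0.8 mm. I then turned it clockwise about 46° until the moment jumped. I stopped at 0.39 N m, let go and moved the hand clear.

**Last checks:**
- The wrist depth put the strainer pin about 2.3 mm lower than when it was only seated, so the seal is squeezed past the 1.5 mm needed.
- The collar centre is at about -3.5 mm by tool height and -3.4 mm by depth, with a rougher depth figure of -3.0 mm. All are below the -2.6 mm limit.
- The two side views agreed the collar is on the axis within about 2 mm, but the tilt readings disagreed. The wrist view gave about 0.05 rad, close to the 0.06 limit. The scene view gave 0.02 rad, and the tool stayed upright to within 0.1° throughout.
- The overhead camera's fit of the collar was unusable because the arm blocked its view.
- In the last wrist picture the tape measure, screwdriver and bobbin looked undisturbed. I did not re-measure them, and the oil bottle was not visible in it.

**Measuring error:** My first fix on the collar was 20 mm off because the neighbouring ring got into the measurement. I corrected it from the wrist camera before gripping.

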